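# Roll a label roll home in the printer with the felt paddle

## Robot

A 6-joint arm with a two-finger parallel gripper is mounted at the origin on the work surface. World frame = base frame: x ahead of the robot, y to its left, z up, the work surface at z = 0. Lengths are in m, angles in rad, forces in N, time in s.
With the tool pointing down it reaches from about 0.25 to 0.775 m from the base axis. Payload 4 kg.
Tool frame: the origin (TCP) lies between the finger pads; the fingertips stand 25 mm ahead of it and the grasp point (between the pads) lies 6 mm ahead of it (robot.tip_reach is the distance from the TCP to the fingertips, in m); z points along the fingers, y is the line along which they close (so a half turn about z gives the same grasp; the last joint's range is limited). The gripper opens to 94 mm and grips with 3 to 60 N. Pads are 16 mm wide; open, the fingers measure 119 mm over their backs; the gripper's body (75 mm by 177 mm) begins 78 mm behind the grasp point.
Start: joints at [-1.227, 0.087, 1.371, -0, 1.684, -0.103], TCP at [0.238, -0.496, 0.231] pointing down, gripper open.
Joint ranges: [-3.1, 3.1], [-0.76, 2.03], [0.27, 2.55], [-1.08, 4.22], [0.17, 2.65], [-2.57, 2.57]. Speed limits (rad/s): [2.79, 2.79, 3.14, 3.14, 3.14, 3.14].

## Interface

Orientations are given as [roll, pitch, yaw] about the fixed x, y, z axes, in that order (R = Rz(yaw) Ry(pitch) Rx(roll)).
In Python, from bench import sensors, snapshot, camera_info, ticket, robot gives the robot as it stands.
- The arm moves only by the tool arm_command, never from a script. Its argument "plan" is a list of rows, each an object with "grip": the closure, from -1 (fully open) to 1 (shut); "slide": the shift along the tool's x, y, z normalised to -1 to 1, where 1 is 500 mm, a list of three; "spin": the turn about the tool's z normalised to -1 to 1, where 1 is 5 degrees. A call has 1 to 10 rows; each row shifts and turns the commanded pose from where the row before left it, along the tool's axes as they then stand; what a row does not reach is not made up. A row lasts 1/8 s, in which the tool goes at most 62.5 mm and 10.7 degrees, less where a joint would pass 70% of its speed; a pose out of reach is approached as far as the arm can. A call with a number of a shift or a turn outside -1 to 1 is refused whole. A call with a gripper value outside its range is refused whole. The fingers move at their own pace and stop on an object; the grip force is fixed at half the most. Time passes only in rows, so rows that do not move let the fingers close. It gives the time, the measured TCP pose, the force, the opening and the grip force at its end, in the units of the state.
- sensors.get_obs(): the state, without advancing time (a new reading comes with each control period).
- snapshot(name): name is "scene" or "top" or "wrist"; returns the picture (420x560x3 uint8, red, green, blue); there is no depth.
- camera_info(name): a dict with "fx", "fy", "cx", "cy" (pixels), "position" and "rotation" of the camera in the world. Camera axes: x right, y up, looking along -z (the intrinsics and any distortion apply to the point x, -y, -z); pixel columns grow to the right and rows downward; lengths in m; the calibration is good to about 2 mm. A picture is of the moment at which its call begins: read the wrist's pose just before it. camera_info takes no time and is no camera call; for the wrist camera it gives the pose at the moment of the call.
- ticket.close_job(): hands the job in; it is judged then, once.
The state is a dict: "time": time; "joint_positions": joint angles; "qvel": joint speeds; "joint_torque": joint torques, N m; "tool_pos": TCP position; "ee_rot": TCP orientation; "wrist_force": force on the tool from outside, world axes, zero at the start; "wrist_torque": the same for the moment, N m; "width": finger opening in m; "finger_force": force on a finger pad.
Only numpy, scipy, OpenCV 4.12 (cv2) and the standard library are available. Lean on these libraries where they do the work, as an engineer would, in place of code of your own. Each camera call takes 0.05 s, during which the arm holds its last target. There are 200 camera calls.

## Task

Load the label printer: pick up the felt-faced paddle from the orange trivet and with it roll the label roll slowly and gently along the tray rails, against its sprung brake shoe, until both red catches have clicked shut behind the spindle ends and the roll stays home by itself. Do not crease the labels by pressing hard, do not touch the roll with the gripper, and do not lift it off its rails. Then stand the paddle upright on the trivet again, let go of it, and leave everything else where it is.

Things in the scene. Friction and masses are not known exactly. Their poses are not given: they have to be found in the camera images.
- paddle_center (a point): Centre of the loose paddle (0.16 kg, 105 mm tall, standing upright on the trivet), 52.5 mm above its underside. z is up; +x is the way its grey felt face looks. A foot reaches 20 mm behind (-x).
- paddle_felt (a point): Centre line of the grey felt face, 22 mm above the paddle's underside and 15 mm in front (+x) of paddle_center. Axes as paddle_center. The felt is a flat upright face 60 mm wide (y), from the underside to 45 mm above it, slippery on the labels. It goes between the roll's flanges; with the underside 42 mm above the table this point meets the roll at its axis height and the foot clears the tray lip.
- paddle_grip (a point): Where to grip: middle of the black handle, 85 mm above the paddle's underside, 32.5 mm above paddle_center. Axes as paddle_center. The handle is a straight block 24 mm thick (x), 44 mm wide (y), from 45 to 105 mm above the underside. Grip it across its thickness (fingers closing along x) with 40 N or more, or it tips in the fingers when the felt is pressed.
- roll_center (a point): Centre of the loose label roll on its spindle, about 0.3 kg. y lies along the spindle; x and z turn as it rolls. White labels, 56 mm diameter, 76 mm wide, between two blue flanges of 68 mm diameter, 4 mm thick, which roll on the tray's two steel rails (rail top 30 mm above the table, so this point is 64 mm up). Free to roll along the tray; 1.5 mm play sideways.
- spindle_a (a point): Middle of one of the two steel spindle stubs (12 mm diameter) that stick out of the flanges, 48 mm from roll_center along its +y; the stub ends at 54 mm.
- spindle_b (a point): Middle of the other stub, 48 mm from roll_center along its -y.
- home (a point): Point on the grey label printer (fixed in each run), 64 mm above the table: the nominal home of roll_center. +x is level, the way the roll is pushed along the tray; y across, z up. The roll starts 75 to 125 mm before it (-x). The carriage that catches the roll is set up to 9 mm before or past this mark for the stock in use; its setting is not measured, so the true home must be felt.
- tray_lip (a point): Top of the tray's front lip, 171 mm before the nominal home, 37 mm above the table, axes as home. The tray floor is 22 mm and its low side guides (43.5 mm either side of the middle) 52 mm above the table; nothing behind the roll is higher. The print unit, 190 mm wide and 120 mm high, begins 50 mm past home.
- carriage_mark (a point): Point on the printer 40 mm before the nominal home, axes as home. Near it, on the carriage, two red sprung catches pivot on cheeks 88 mm high, 62 mm either side of the middle. The spindle stubs spread the catches over the last 35 mm before the true home (1 to 2 N of push); they snap shut behind the stubs 0.5 mm past it.
- shoe_mark (a point): Nominal middle of the face of the carriage's sprung black brake shoe when free, axes as home. The roll presses it back over its last 28 mm; the felt's push grows to 4 to 8 N as the catches snap. About 1.5 mm later the shoe bottoms and the push rises steeply; over 12 N creases the labels. The shoe then holds the caught roll against the catches; an uncaught roll is pushed out again by over 20 mm.
- trivet: Orange silicone trivet, a fixed disc of 170 mm diameter and 8 mm thickness; origin at the centre of its underside, on the table. The paddle stands on it at the start, within 20 mm of its middle, and must finally stand on it, its centre within 50 mm of the middle.
- clamp: Bystander: chrome spring clamp with red grips lying on the table, 90 mm long, 15 mm high. Origin at the centre of its underside.
- canister: Bystander: small lidded steel canister, 72 mm diameter, 102 mm high. Origin at the centre of its underside.
- tape_gun: Bystander: white tape gun lying on its side with a roll of brown tape, about 170 by 170 mm, 50 mm high. Origin at the underside of its body.
- spare_roll: Bystander: spare white label roll standing on end, 56 mm diameter, 76 mm high. Origin at the centre of its underside.
- tape_ring: Bystander: ring of brown packing tape lying flat, 96 mm outer diameter, 48 mm high. Origin at the centre of its underside.

How it is judged:
By the outcome, as a careful person would: the job done as asked, in the order asked, and still so for the second after the job is handed in, with the robot touching nothing.
It also fails if it takes over 58 s, if anything falls off the work surface, if the arm or the gripper's body presses on something with over 40 N, if the wrist force passes 120 N, or if a joint passes its speed limit or range.

## Working session

There is one attempt and no reset: what is moved stays moved. The work goes in short steps, Python scripts to look and compute and a tool call to move; the robot and the scene stay as the last step left them, time stands still between calls to the robot, and variables do not carry over. Pictures are saved under pics/ and viewed, at most 10 in all, crops included, and the job is handed in when it is done.

Besides the shell and the picture viewer there is one more tool, called after "Call:" in YAML: its name, and indented under it one key for each argument. arm_command: Moves the arm, as the interface text tells. Scaled input: -1 to 1 covers 500 mm each way for a shift and 5 degrees each way for a turn. Its arguments: {"type":"object","properties":{"plan":{"type":"array","items":{"type":"object","properties":{"grip":{"type":"number"},"slide":{"type":"array","items":{"type":"number"}},"spin":{"type":"number"}}}}},"required":["plan"]}

```bash
ls; mkdir -p pics; python3 - <<'E'
from bench import sensors,snapshot,camera_info,robot
import cv2,numpy as np
print({k:np.round(v,3) for k,v in sensors.get_obs().items()}, robot.tip_reach)
for n in("scene","top"):
    p=snapshot(n); cv2.imwrite(f"pics/{n}0.png",p[:,:,::-1])
    print(n,camera_info(n))
print(camera_info("wrist"))
E
```

```text
pics
{'time': np.float64(0.0), 'joint_positions': array([-1.227,  0.088,  1.372,  0.   ,  1.684, -0.103]), 'qvel': array([ 0.003,  0.001, -0.002, -0.   , -0.   ,  0.001]), 'joint_torque': array([-0.0000e+00, -3.4018e+01, -3.0243e+01,  7.2000e-02,  3.3000e-02,
       -0.0000e+00]), 'tool_pos': array([ 0.237, -0.496,  0.229]), 'ee_rot': array([-3.139, -0.   ,  0.447]), 'wrist_force': array([-0.082,  0.649, -0.233]), 'wrist_torque': array([ 0.013,  0.006, -0.009]), 'finger_force': np.float64(0.0), 'width': np.float64(0.093)} 0.025
scene {'fx': 405.9907144591283, 'fy': 405.9907144591283, 'cx': 277.9313149003593, 'cy': 210.0214657622216, 'position': array([1.33540707, 0.33978565, 0.6214027 ]), 'rotation': array([ 1.00564074, -0.02016338,  1.92267709])}
top {'fx': 494.4173245153953, 'fy': 494.4173245153953, 'cx': 281.71379211661264, 'cy': 210.45864019857876, 'position': array([0.33308031, 0.07704619, 1.54080051]), 'rotation': array([ 0.16828547, -0.00962886, -1.56183639])}
{'fx': 300.0174412079395, 'fy': 300.0174412079395, 'cx': 285.1714169474285, 'cy': 212.65545525893035, 'position': array([ 0.30889168, -0.46096231,  0.38492709]), 'rotation': array([-0.27184731,  0.00154367, -1.12375096])}
```

View pics/top0.png

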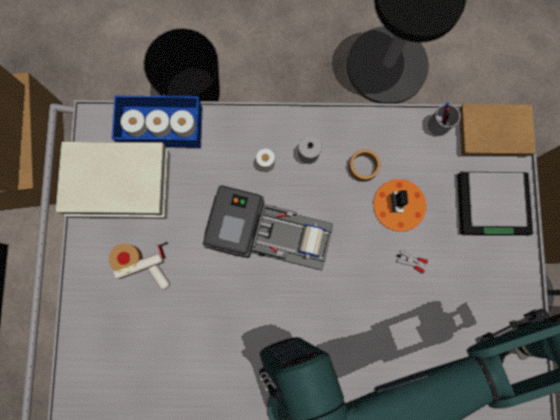

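View pics/scene0.png

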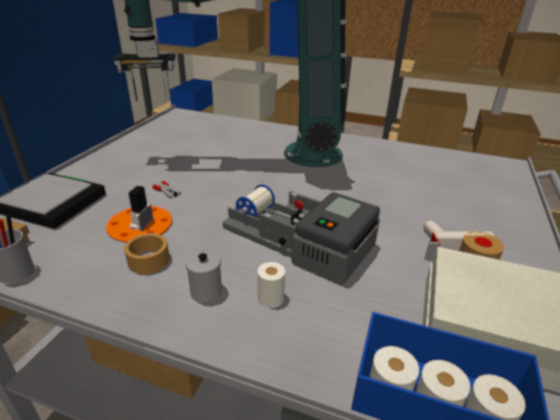

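The top view has push direction pointing image-left. The printer is at (233,220), the roll at (313,240) on its tray, and the paddle at (400,200) on the orange trivet with its handle up. The scene view agrees: the paddle's felt faces the printer, and the clamp lies between the trivet and the base. Next I measure coarsely from the top camera.

```bash
cat > h.py <<'E'
import numpy as np,cv2
from scipy.spatial.transform import Rotation as R
from bench import sensors,snapshot,camera_info
def ray(ci,u,v):
    d=np.array([(u-ci['cx'])/ci['fx'],-(v-ci['cy'])/ci['fy'],-1.])
    return np.array(ci['position']),R.from_euler('xyz',ci['rotation']).apply(d)
def onz(ci,u,v,z):
    p,d=ray(ci,u,v); return p+d*(z-p[2])/d[2]
def proj(ci,P):
    q=R.from_euler('xyz',ci['rotation']).inv().apply(np.array(P)-ci['position'])
    return ci['cx']+ci['fx']*q[0]/-q[2], ci['cy']-ci['fy']*q[1]/-q[2]
def blobs(img,lo,hi,amin=15):
    m=cv2.inRange(cv2.cvtColor(img,cv2.COLOR_RGB2HSV),lo,hi)
    n,_,s,c=cv2.connectedComponentsWithStats(m)
    return [(s[i][4],*np.round(c[i],1),*s[i][:4]) for i in range(1,n) if s[i][4]>=amin],m
E
python3 - <<'E'
from h import *
im=cv2.imread('pics/top0.png')[:,:,::-1].copy(); ci=camera_info('top')
b,m=blobs(im,(5,180,150),(20,255,255),300); print('orange',b)
for x in b: 
    if x[0]>800:
        c=max(cv2.findContours(m,0,2)[0],key=cv2.contourArea); e=cv2.fitEllipse(cv2.convexHull(c)); print(e,onz(ci,*e[0],.008), e[1][0]/494*1.5)
print('red',[x for x in blobs(im,(0,150,90),(4,255,255),6)[0]])
for n,u,v,z in[('paddle',400,200,.113),('roll',313,240,.064),('printer',233,220,.12),('clamp',411,262,.015),('lip',329,248,.037),('can',310,149,.1),('ring',365,165,.048)]: print(n,onz(ci,u,v,z))
c=cv2.resize(im[170:290,190:440],None,fx=3.2,fy=3.2,interpolation=cv2.INTER_CUBIC)
cv2.imwrite('pics/topc.png',c[:,:,::-1])
E
```

```text
orange [(np.int32(1604), np.float64(399.8), np.float64(205.7), np.int32(374), np.int32(180), np.int32(51), np.int32(51))]
((399.3073425292969, 204.77027893066406), (49.6710319519043, 51.40422821044922), 129.0804901123047) [ 0.61578272 -0.30660818  0.008     ] 0.15082297151387944
red [(np.int32(13), np.float64(282.2), np.float64(215.1), np.int32(279), np.int32(214), np.int32(8), np.int32(3)), (np.int32(11), np.float64(273.1), np.float64(248.8), np.int32(270), np.int32(247), np.int32(7), np.int32(5)), (np.int32(103), np.float64(123.1), np.float64(257.8), np.int32(118), np.int32(252), np.int32(11), np.int32(12)), (np.int32(21), np.float64(422.5), np.float64(260.2), np.int32(418), np.int32(259), np.int32(9), np.int32(4)), (np.int32(26), np.float64(419.0), np.float64(268.8), np.int32(415), np.int32(266), np.int32(9), np.int32(6))]
paddle [ 0.61073105 -0.28281541  0.113     ]
roll [ 0.49517252 -0.02962918  0.064     ]
printer [0.54499783 0.20667655 0.12      ]
clamp [ 0.43545147 -0.33544173  0.015     ]
lip [ 0.47413167 -0.08034979  0.037     ]
can [ 0.76724516 -0.01841292  0.1       ]
ring [ 0.73327374 -0.19332926  0.048     ]
```

View pics/topc.png

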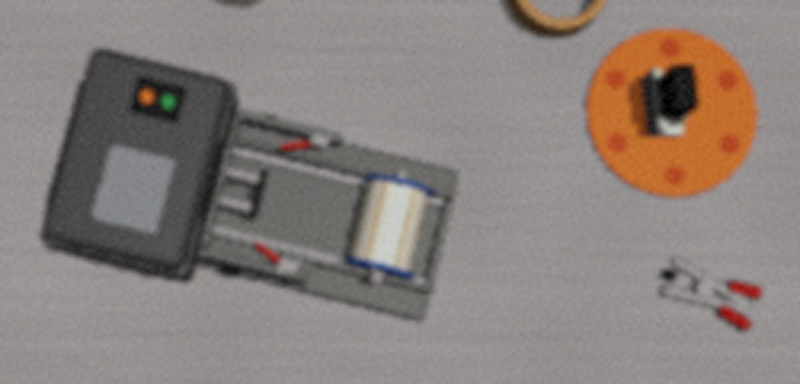

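The tray heads about 14° off world +y. The roll is at crop (390,225), the catches at (295,145) and (265,252), the paddle at (670,95), and the felt faces left. I'll turn the tool to the tray heading and look with the wrist camera.

Call:
arm_command:
  plan:
    - {"spin":1,"slide":[0,0,-0.01],"grip":-1}
    - {"spin":1,"slide":[0,0,-0.01],"grip":-1}
    - {"spin":1,"slide":[0,0,-0.01],"grip":-1}
    - {"spin":1,"slide":[0,0,-0.01],"grip":-1}
    - {"spin":1,"slide":[0,0,0],"grip":-1}
    - {"spin":1,"slide":[0,0,0],"grip":-1}
    - {"spin":1,"slide":[0,0,0],"grip":-1}
    - {"spin":1,"slide":[0,0,0],"grip":-1}

```text
time: 1.1
tool_pos: [0.2376, -0.4958, 0.2498]
ee_rot: [-3.141, 0.001, -0.254]
wrist_force: [0.8, 0.3, -0.1]
width: 0.094
finger_force: 0.0
```

Call:
arm_command:
  plan:
    - {"spin":0,"slide":[0.024,-0.113,0],"grip":-1}
    - {"spin":0,"slide":[0.024,-0.113,0],"grip":-1}
    - {"spin":0,"slide":[0.024,-0.113,0],"grip":-1}
    - {"spin":0,"slide":[0.024,-0.113,0],"grip":-1}
    - {"spin":0,"slide":[0.024,-0.113,0],"grip":-1}
    - {"spin":0,"slide":[0.024,-0.113,0],"grip":-1}
    - {"spin":0,"slide":[0.024,-0.113,0],"grip":-1}
    - {"spin":0,"slide":[0.024,-0.113,0],"grip":-1}
    - {"spin":0,"slide":[0.024,-0.113,0],"grip":-1}
    - {"spin":0,"slide":[0,0,0],"grip":-1}

```text
time: 2.35
tool_pos: [0.4692, -0.027, 0.2496]
ee_rot: [-3.141, 0.002, -0.245]
wrist_force: [0.7, -1.3, -0.8]
width: 0.0936
finger_force: 0.0
```

```bash
python3 - <<'E'
from h import *
import json
ci=camera_info('wrist'); p=snapshot('wrist'); cv2.imwrite('pics/w1.png',p[:,:,::-1]); json.dump({k:np.array(v).tolist() for k,v in ci.items()},open('w1.json','w'));o=sensors.get_obs();print(o['time'],o['tool_pos'],o['ee_rot'],ci)
E
```

```text
2.4 [ 0.46865605 -0.0289357   0.24968311] [ 3.14088761e+00  1.76346147e-03 -2.47379222e-01] {'fx': 300.0174412079395, 'fy': 300.0174412079395, 'cx': 285.1714169474285, 'cy': 212.65545525893035, 'position': array([ 0.54612181, -0.04504684,  0.40496947]), 'rotation': array([-2.73539851e-01,  4.95642411e-04, -1.81504124e+00])}
```

View pics/w1.png

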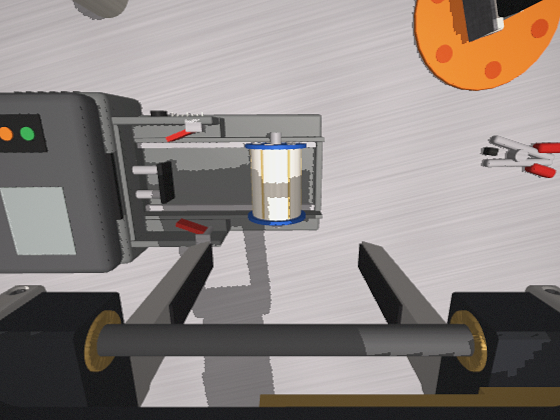

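The wrist view shows the tray nearly square with the image. The roll's middle is at (276,183), the lip edge at x≈320, the brake shoe at (165,180), the catches at (183,133) and (192,227), and the trivet is top right. I'll zoom in for edge points.

```bash
python3 - <<'E'
from h import *
im=cv2.imread('pics/w1.png')
cv2.imwrite('pics/w1c.png',cv2.resize(im[100:260,120:330],None,fx=3.7,fy=3.7,interpolation=cv2.INTER_CUBIC))
E
```

```text
(no output)
```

View pics/w1c.png

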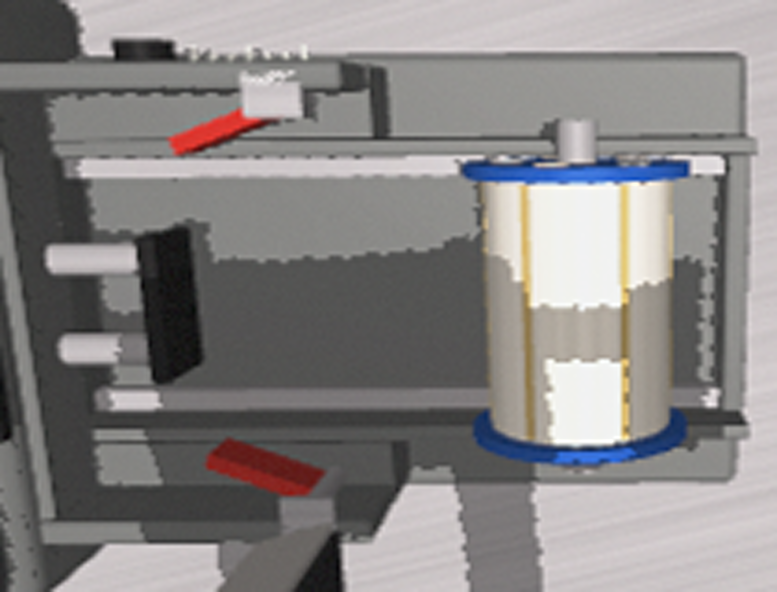

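```bash
cat > tray.py <<'E'
from h import *
import json
ci=json.load(open('w1.json'))
C=lambda x,y,z: onz(ci,120+(x+.5)/3.7-.5,100+(y+.5)/3.7-.5,z)[:2]
if __name__=='__main__':
    L={'railT':(C(80,167,.03),C(722,165,.03)),'railB':(C(100,400,.03),C(718,398,.03)),'guideT':(C(100,143,.052),C(755,146,.052))}
    hs=[]
    for k,(a,b) in L.items():
        d=a-b; hs.append(np.arctan2(d[1],d[0])); print(k,np.degrees(hs[-1]),a,b)
    h=np.mean(hs[:2]); ux=np.array([np.cos(h),np.sin(h)]); uy=np.array([-ux[1],ux[0]])
    f=lambda p:np.round([p@ux,p@uy],4)
    print('heading',h)
    for n,p in dict(railT=C(400,166,.03),railB=C(400,399,.03),flTl=C(463,170,.064),flTr=C(690,170,.064),flBl=C(474,432,.064),flBr=C(687,432,.064),labL=C(483,300,.064),labR=C(672,300,.064),lip0=C(724,300,.037),lip1=C(748,300,.037),shoeface=C(203,300,.08),shoeface64=C(203,300,.064),unitfoot=C(50,510,.022),stubT=C(575,120,.064),stubB=C(580,470,.064)).items(): print(n,f(p),p)
    t=camera_info('top')
    print('top view roll/labels pred', proj(t,[*( C(576,300,.064)),.064]))
E
python3 tray.py
```

```text
railT 76.18145506180845 [0.57007364 0.13025244] [ 0.51948256 -0.07543016]
railB 76.2048424804617 [0.49374774 0.15269046] [ 0.44227858 -0.05693092]
guideT 75.75174918806931 [0.57397163 0.11131145] [ 0.52417756 -0.08477825]
heading 1.3298213135181784
railT [ 0.1569 -0.5225] [0.54484831 0.02769239]
railB [ 0.1613 -0.4431] [0.46876264 0.05088816]
flTl [ 0.1317 -0.5229] [0.53926709 0.00308535]
flTr [ 0.0635 -0.5227] [ 0.52278955 -0.06303842]
flBl [ 0.1314 -0.441 ] [0.45959045 0.02238632]
flBr [ 0.0632 -0.4408] [ 0.4431096  -0.04378435]
labL [ 0.1271 -0.4836] [0.4999245  0.00798032]
labR [ 0.0685 -0.4834] [ 0.48577086 -0.04883161]
lip0 [ 0.0497 -0.4788] [ 0.47678988 -0.06599801]
lip1 [ 0.0417 -0.4787] [ 0.47485055 -0.07378238]
shoeface [ 0.2078 -0.4865] [0.52208095 0.0857253 ]
shoeface64 [ 0.2138 -0.4839] [0.52089729 0.09216391]
unitfoot [ 0.2936 -0.3993] [0.45783303 0.18985842]
stubT [ 0.0979 -0.5373] [ 0.54517148 -0.03317525]
stubB [ 0.0976 -0.4281] [ 0.43898971 -0.00735103]
top view roll/labels pred (np.float64(309.78578344225207), np.float64(240.70236418176947))
```

Everything agrees: the flanges come out 68 mm across, 80 mm centre-to-centre, and the roll starts about 119 mm before home. Now the paddle.

Call:
arm_command:
  plan:
    - {"slide":[0.06,0.089,0],"spin":0,"grip":-1}
    - {"slide":[0.06,0.089,0],"spin":0,"grip":-1}
    - {"slide":[0.06,0.089,0],"spin":0,"grip":-1}
    - {"slide":[0.06,0.089,0],"spin":0,"grip":-1}
    - {"slide":[0.06,0.089,0],"spin":0,"grip":-1}
    - {"slide":[0,0,0],"spin":0,"grip":-1}
    - {"slide":[0,0,0],"spin":0,"grip":-1}

```text
time: 3.28
tool_pos: [0.5575, -0.284, 0.2501]
ee_rot: [-3.141, 0.001, -0.253]
wrist_force: [0.0, 1.0, -0.4]
width: 0.0941
finger_force: 0.0
```

```bash
python3 - <<'E'
from h import *
import json
ci=camera_info('wrist'); p=snapshot('wrist'); cv2.imwrite('pics/w2.png',p[:,:,::-1]); json.dump({k:np.array(v).tolist() for k,v in ci.items()},open('w2.json','w'));o=sensors.get_obs();print(o['time'],o['tool_pos'],o['ee_rot'])
u,v=proj(ci,[.61,-.285,.09]);print(u,v);u,v=int(u),int(v);a,b=max(0,u-105),max(0,v-80);print('crop origin',a,b)
cv2.imwrite('pics/w2c.png',cv2.resize(p[b:b+160,a:a+210,::-1],None,fx=3.7,fy=3.7,interpolation=cv2.INTER_CUBIC))
E
```

```text
3.325 [ 0.55775972 -0.28323794  0.25068226] [-3.14133537e+00  2.99340694e-04 -2.52188554e-01]
274.55708939178095 156.4608550844144
crop origin 169 76
```

View pics/w2c.png

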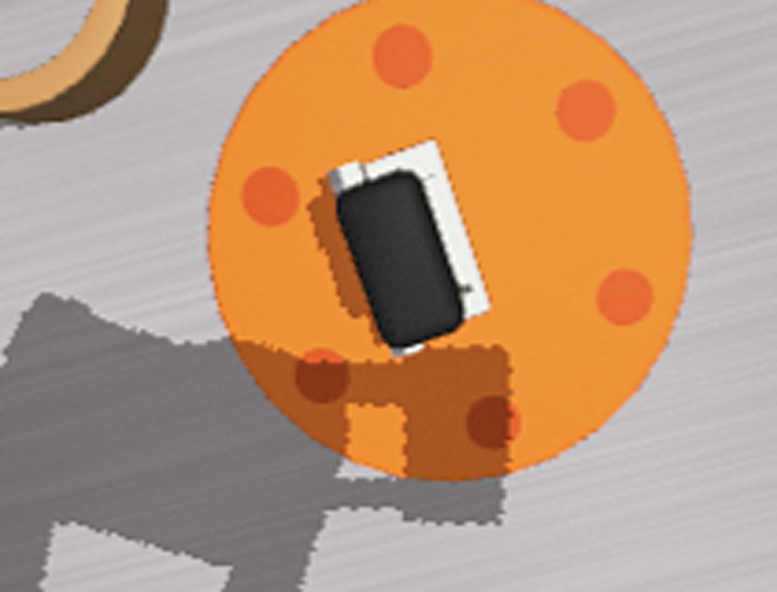

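The handle top is at crop (400,258), turned about 19° from the image. The white foot is on its right and behind, so the felt looks left and down.

```bash
python3 - <<'E'
from h import *
import json
ci=json.load(open('w2.json')); im=cv2.imread('pics/w2.png')
sub=im[76:236,169:379]; m=(sub.max(2)<60).astype(np.uint8); m[:, :]=cv2.morphologyEx(m,cv2.MORPH_OPEN,np.ones((3,3),np.uint8))
c=max(cv2.findContours(m,0,cv2.CHAIN_APPROX_NONE)[0],key=cv2.contourArea)[:,0].astype(float)
P=np.array([onz(ci,169+x,76+y,.113)[:2] for x,y in c])
r=cv2.minAreaRect((P*1000).astype(np.float32)); print('handle rect mm',r)
b=cv2.boxPoints(r); e=[b[1]-b[0],b[2]-b[1]]; l=max(e,key=np.linalg.norm); print('long axis deg',np.degrees(np.arctan2(l[1],l[0])))
hsv=cv2.cvtColor(im,cv2.COLOR_BGR2HSV); mo=cv2.inRange(hsv,(4,150,80),(22,255,255)); 
c=max(cv2.findContours(mo,0,2)[0],key=cv2.contourArea); h=cv2.convexHull(c)[:,0]; Q=np.array([onz(ci,x,y,.008)[:2]*1000 for x,y in h]).astype(np.float32); print('trivet',cv2.minEnclosingCircle(Q))
foot=[onz(ci,169+x/3.7,76+y/3.7,.013)[:2] for x,y in((435,142),(490,307))]; print('foot rear corners',foot)
o=sensors.get_obs();print(o['tool_pos'],o['ee_rot'])
E
```

```text
handle rect mm ((620.6346435546875, -291.1378173828125), (42.461090087890625, 22.604501724243164), 4.947844982147217)
long axis deg 4.9478583
trivet ((616.0647583007812, -304.2753601074219), 84.2316665649414)
foot rear corners [array([ 0.65025669, -0.30855572]), array([ 0.5922974 , -0.31348768])]
[ 0.55775972 -0.28323794  0.25068226] [-3.14133537e+00  2.99340694e-04 -2.52188554e-01]
```

Call:
arm_command:
  plan:
    - {"spin":-0.965,"slide":[0,0,0],"grip":-1}
    - {"spin":-0.965,"slide":[0,0,0],"grip":-1}
    - {"spin":-0.965,"slide":[0,0,0],"grip":-1}
    - {"spin":-0.965,"slide":[0,0,0],"grip":-1}
    - {"spin":0,"slide":[0.062,0.013,0],"grip":-1}
    - {"spin":0,"slide":[0.062,0.013,0],"grip":-1}
    - {"spin":0,"slide":[0,0,0.08],"grip":-1}
    - {"spin":0,"slide":[0,0,0.04],"grip":-1}
    - {"spin":0,"slide":[0,0,0],"grip":-1}

```text
time: 4.45
tool_pos: [0.6204, -0.289, 0.1888]
ee_rot: [-3.139, 0.003, 0.087]
wrist_force: [-0.2, 0.8, 0.0]
width: 0.0939
finger_force: 0.0
```

```bash
python3 - <<'E'
from h import *
from bench import sensors
o=sensors.get_obs();print(o['tool_pos'],o['ee_rot'])
snapshot('top');o=sensors.get_obs();print(o['tool_pos'],o['ee_rot'],o['wrist_force'])
E
```

```text
[ 0.62039397 -0.28895444  0.18879444] [-3.13921909  0.00342628  0.08705279]
[ 0.62113148 -0.28960292  0.19082273] [-3.14124110e+00  5.11123414e-04  8.67651310e-02] [0.55551914 0.27554169 0.07034389]
```

The grip force is fixed at about 30 N, so I'll grip lower on the handle, 69 mm above its underside. That shortens the lever to the felt, and the fingertips still clear the labels.

Call:
arm_command:
  plan:
    - {"spin":0,"slide":[0,0.003,0.06],"grip":-1}
    - {"spin":0,"slide":[0,0,0.06],"grip":-1}
    - {"spin":0,"slide":[0,0,0.06],"grip":-1}
    - {"spin":0,"slide":[0,0,0.035],"grip":-1}
    - {"spin":0,"slide":[0,0,0],"grip":-1}
    - {"spin":0,"slide":[0,0,0],"grip":-1}
    - {"spin":0,"slide":[0,0,0],"grip":1}
    - {"spin":0,"slide":[0,0,0],"grip":1}
    - {"spin":0,"slide":[0,0,0],"grip":1}
    - {"spin":0,"slide":[0,0,0],"grip":1}

```text
time: 5.75
tool_pos: [0.6217, -0.2924, 0.083]
ee_rot: [3.141, -0.0, 0.086]
wrist_force: [-1.0, -0.5, -0.4]
width: 0.057
finger_force: 0.0
```

Call:
arm_command:
  plan:
    - {"spin":0,"slide":[0,0,0],"grip":1}
    - {"spin":0,"slide":[0,0,0],"grip":1}
    - {"spin":0,"slide":[0,0,0],"grip":1}

```text
time: 6.12
tool_pos: [0.6217, -0.2923, 0.083]
ee_rot: [3.142, 0.0, 0.086]
wrist_force: [0.9, -0.4, -0.2]
width: 0.0275
finger_force: 0.0
```

Call:
arm_command:
  plan:
    - {"spin":0,"slide":[0,0,0],"grip":1}
    - {"spin":0,"slide":[0,0,0],"grip":1}
    - {"spin":0,"slide":[0,0,0],"grip":1}
    - {"spin":0,"slide":[0,0,-0.02],"grip":1}
    - {"spin":0,"slide":[0,0,-0.05],"grip":1}
    - {"spin":0,"slide":[0,0,-0.06],"grip":1}
    - {"spin":0,"slide":[0,0,0],"grip":1}

```text
time: 7.0
tool_pos: [0.6234, -0.2933, 0.1523]
ee_rot: [3.137, -0.006, 0.086]
wrist_force: [0.5, 0.4, -2.3]
width: 0.0237
finger_force: 30.0
```

```bash
python3 - <<'E'
from h import *
import json
ci=camera_info('wrist'); p=snapshot('wrist'); cv2.imwrite('pics/w3.png',p[:,:,::-1]);o=sensors.get_obs();print(o['tool_pos'],o['ee_rot'],o['finger_force'],o['wrist_force'],o['wrist_torque'],o['width'])
E
```

```text
[ 0.6224031  -0.2927594   0.14975505] [ 3.13941089e+00 -2.91445017e-03  8.55447385e-02] 29.99947428703308 [-0.06019531 -0.92974444 -2.60165614] [0.03238385 0.01582776 0.0155393 ] 0.02417425630961228
```

View pics/w3.png

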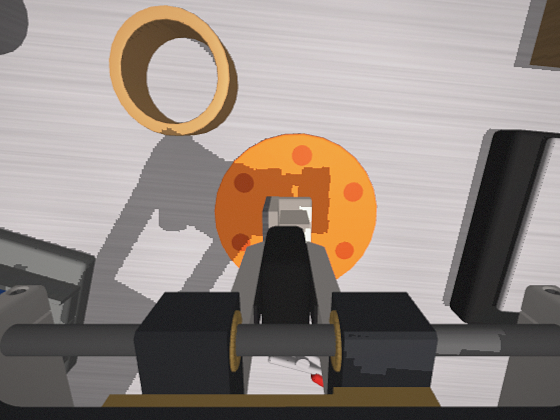

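The wrist view shows the paddle upright between the fingers at (287,220), felt to the left. The grip force is 30 N. I'll carry it behind the roll.

Call:
arm_command:
  plan:
    - {"spin":0.937,"slide":[0,0,0],"grip":1}
    - {"spin":0.937,"slide":[0,0,0],"grip":1}
    - {"spin":0.937,"slide":[0,0,0],"grip":1}
    - {"spin":0.937,"slide":[0,0,0],"grip":1}

```text
time: 7.55
tool_pos: [0.6207, -0.2918, 0.1453]
ee_rot: [-3.141, 0.004, -0.244]
wrist_force: [-0.2, 0.1, -1.6]
width: 0.0238
finger_force: 30.0
```

Call:
arm_command:
  plan:
    - {"spin":0,"slide":[-0.03,-0.028,0],"grip":1}
    - {"spin":0,"slide":[-0.048,-0.0446,0],"grip":1}
    - {"spin":0,"slide":[-0.048,-0.0446,0],"grip":1}
    - {"spin":0,"slide":[-0.048,-0.0446,0],"grip":1}
    - {"spin":0,"slide":[-0.048,-0.0446,0],"grip":1}
    - {"spin":0,"slide":[-0.048,-0.0446,0],"grip":1}
    - {"spin":0,"slide":[-0.048,-0.0446,0],"grip":1}
    - {"spin":0,"slide":[-0.048,-0.0446,0],"grip":1}
    - {"spin":0,"slide":[-0.018,-0.0166,0],"grip":1}
    - {"spin":0,"slide":[0,0,0],"grip":1}

```text
time: 8.8
tool_pos: [0.4776, -0.073, 0.1473]
ee_rot: [3.141, 0.001, -0.241]
wrist_force: [-0.2, 0.3, -1.9]
width: 0.0238
finger_force: 30.0
```

```bash
cat > st.py <<'E'
from h import *
h=1.330; ux=np.array([np.cos(h),np.sin(h)]); uy=np.array([-ux[1],ux[0]])
a=[]
for i in range(3):
    o=sensors.get_obs(); p=o['tool_pos'][:2]; a.append([p@ux,p@uy,o['tool_pos'][2],o['ee_rot'][2],o['wrist_force'][:2]@ux,o['wrist_force'][2],o['wrist_torque'][:2]@uy,o['finger_force'],o['width']])
    im=snapshot('wrist')
print(o['time'],'s t z yaw Fs Fz Mt grip width\n',np.round(a,4))
cv2.imwrite('pics/last.png',im[:,:,::-1])
E
python3 st.py
```

```text
8.9 s t z yaw Fs Fz Mt grip width
 [[ 4.30000e-02 -4.81200e-01  1.47300e-01 -2.40700e-01  2.47500e-01
  -1.85020e+00 -4.61000e-02  2.99995e+01  2.38000e-02]
 [ 4.26000e-02 -4.81800e-01  1.47500e-01 -2.41400e-01  6.37900e-01
  -1.88530e+00 -2.30000e-02  2.99995e+01  2.38000e-02]
 [ 4.23000e-02 -4.82100e-01  1.47700e-01 -2.42000e-01 -1.32700e-01
  -3.90700e-01 -3.18000e-02  2.99996e+01  2.39000e-02]]
```

Call:
arm_command:
  plan:
    - {"spin":0,"slide":[0,0,0.02],"grip":1}
    - {"spin":0,"slide":[0,0,0.02],"grip":1}
    - {"spin":0,"slide":[0,0,0.02],"grip":1}
    - {"spin":0,"slide":[0,0,0],"grip":1}
    - {"spin":0,"slide":[0,-0.004,0],"grip":1}
    - {"spin":0,"slide":[0,-0.004,0],"grip":1}
    - {"spin":0,"slide":[0,-0.004,0],"grip":1}
    - {"spin":0,"slide":[0,-0.004,0],"grip":1}

```text
time: 9.95
tool_pos: [0.48, -0.0652, 0.1182]
ee_rot: [3.142, -0.001, -0.241]
wrist_force: [-0.3, -0.2, -1.7]
width: 0.024
finger_force: 30.0
```

```bash
python3 st.py
```

```text
10.05 s t z yaw Fs Fz Mt grip width
 [[ 5.11000e-02 -4.81700e-01  1.18200e-01 -2.41400e-01 -2.76400e-01
  -1.69380e+00 -7.10000e-03  2.99994e+01  2.40000e-02]
 [ 5.13000e-02 -4.81700e-01  1.18200e-01 -2.41300e-01  2.68300e-01
  -2.03350e+00 -4.01000e-02  2.99995e+01  2.37000e-02]
 [ 5.11000e-02 -4.81700e-01  1.18100e-01 -2.41200e-01 -4.89000e-02
  -6.64900e-01 -3.14000e-02  2.99995e+01  2.42000e-02]]
```

View pics/last.png

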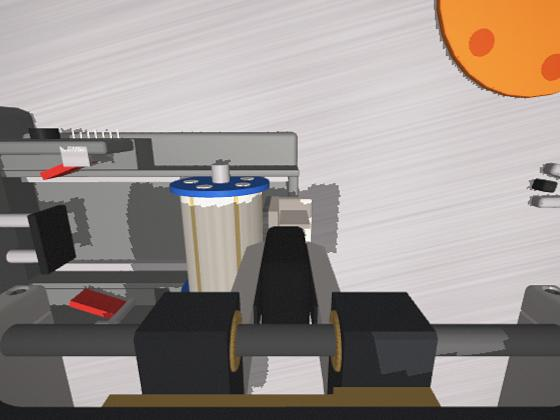

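The paddle is just behind the labels, between the flanges, with about 3 mm left to contact. I'll start rolling slowly.

Call:
arm_command:
  plan:
    - {"spin":0,"slide":[0,-0.003,0],"grip":1}
    - {"spin":0,"slide":[0,-0.003,0],"grip":1}
    - {"spin":0,"slide":[0,-0.003,0],"grip":1}
    - {"spin":0,"slide":[0,-0.003,0],"grip":1}
    - {"spin":0,"slide":[0,-0.004,0],"grip":1}
    - {"spin":0,"slide":[0,-0.004,0],"grip":1}
    - {"spin":0,"slide":[0,-0.005,0],"grip":1}
    - {"spin":0,"slide":[0,-0.005,0],"grip":1}
    - {"spin":0,"slide":[0,-0.005,0],"grip":1}
    - {"spin":0,"slide":[0,-0.005,0],"grip":1}

```text
time: 11.35
tool_pos: [0.4847, -0.0458, 0.118]
ee_rot: [3.142, -0.0, -0.241]
wrist_force: [-0.4, 0.2, -2.2]
width: 0.0236
finger_force: 30.0
```

Call:
arm_command:
  plan:
    - {"spin":0,"slide":[0,-0.006,0],"grip":1}
    - {"spin":0,"slide":[0,-0.006,0],"grip":1}
    - {"spin":0,"slide":[0,-0.006,0],"grip":1}
    - {"spin":0,"slide":[0,-0.006,0],"grip":1}
    - {"spin":0,"slide":[0,-0.006,0],"grip":1}
    - {"spin":0,"slide":[0,-0.006,0],"grip":1}
    - {"spin":0,"slide":[0,-0.006,0],"grip":1}
    - {"spin":0,"slide":[0,-0.006,0],"grip":1}
    - {"spin":0,"slide":[0,-0.006,0],"grip":1}
    - {"spin":0,"slide":[0,-0.006,0],"grip":1}

```text
time: 12.6
tool_pos: [0.4918, -0.0167, 0.118]
ee_rot: [3.141, -0.0, -0.242]
wrist_force: [0.1, 0.3, -1.6]
width: 0.0242
finger_force: 30.0
```

```bash
python3 st.py
```

```text
12.7 s t z yaw Fs Fz Mt grip width
 [[ 1.01100e-01 -4.81600e-01  1.18000e-01 -2.41600e-01  3.67000e-01
  -1.63660e+00 -2.10000e-02  2.99994e+01  2.42000e-02]
 [ 1.01400e-01 -4.81600e-01  1.18000e-01 -2.41300e-01 -5.52500e-01
  -9.70300e-01 -6.74000e-02  2.99996e+01  2.40000e-02]
 [ 1.01200e-01 -4.81600e-01  1.18000e-01 -2.41200e-01  5.10700e-01
  -1.86380e+00 -7.72000e-02  2.99995e+01  2.40000e-02]]
```

Call:
arm_command:
  plan:
    - {"spin":0,"slide":[0,-0.005,0],"grip":1}
    - {"spin":0,"slide":[0,-0.005,0],"grip":1}
    - {"spin":0,"slide":[0,-0.005,0],"grip":1}
    - {"spin":0,"slide":[0,-0.005,0],"grip":1}
    - {"spin":0,"slide":[0,-0.005,0],"grip":1}
    - {"spin":0,"slide":[0,-0.005,0],"grip":1}
    - {"spin":0,"slide":[0,-0.005,0],"grip":1}
    - {"spin":0,"slide":[0,-0.005,0],"grip":1}
    - {"spin":0,"slide":[0,-0.004,0],"grip":1}
    - {"spin":0,"slide":[0,-0.004,0],"grip":1}

```text
time: 14.0
tool_pos: [0.4976, 0.0066, 0.118]
ee_rot: [3.142, -0.0, -0.242]
wrist_force: [0.2, -0.4, -1.5]
width: 0.0243
finger_force: 30.0
```

Call:
arm_command:
  plan:
    - {"spin":0,"slide":[0,-0.004,0],"grip":1}
    - {"spin":0,"slide":[0,-0.004,0],"grip":1}
    - {"spin":0,"slide":[0,-0.004,0],"grip":1}
    - {"spin":0,"slide":[0,-0.004,0],"grip":1}
    - {"spin":0,"slide":[0,-0.004,0],"grip":1}
    - {"spin":0,"slide":[0,-0.004,0],"grip":1}
    - {"spin":0,"slide":[0,-0.004,0],"grip":1}
    - {"spin":0,"slide":[0,-0.004,0],"grip":1}
    - {"spin":0,"slide":[0,-0.004,0],"grip":1}
    - {"spin":0,"slide":[0,-0.004,0],"grip":1}

```text
time: 15.25
tool_pos: [0.5024, 0.0256, 0.118]
ee_rot: [3.141, -0.0, -0.242]
wrist_force: [0.0, -2.9, -1.2]
width: 0.0237
finger_force: 30.0
```

```bash
python3 st.py
```

```text
15.35 s t z yaw Fs Fz Mt grip width
 [[ 1.44600e-01 -4.81800e-01  1.18000e-01 -2.41700e-01 -2.78420e+00
  -1.24280e+00  4.99600e-01  3.00005e+01  2.37000e-02]
 [ 1.45000e-01 -4.81800e-01  1.18000e-01 -2.41600e-01 -2.06860e+00
  -8.29400e-01  4.57900e-01  3.00003e+01  2.40000e-02]
 [ 1.45000e-01 -4.81700e-01  1.18000e-01 -2.41500e-01 -2.03850e+00
  -1.08360e+00  4.47600e-01  3.00002e+01  2.39000e-02]]
```

Contact with the catches and shoe at about 2.3 N. I'll slow down.

Call:
arm_command:
  plan:
    - {"spin":0,"slide":[0,-0.002,0],"grip":1}
    - {"spin":0,"slide":[0,-0.002,0],"grip":1}
    - {"spin":0,"slide":[0,-0.002,0],"grip":1}
    - {"spin":0,"slide":[0,-0.002,0],"grip":1}
    - {"spin":0,"slide":[0,-0.002,0],"grip":1}
    - {"spin":0,"slide":[0,-0.002,0],"grip":1}
    - {"spin":0,"slide":[0,-0.002,0],"grip":1}
    - {"spin":0,"slide":[0,-0.002,0],"grip":1}
    - {"spin":0,"slide":[0,-0.002,0],"grip":1}
    - {"spin":0,"slide":[0,-0.002,0],"grip":1}

```text
time: 16.65
tool_pos: [0.5048, 0.0356, 0.118]
ee_rot: [3.141, -0.0, -0.242]
wrist_force: [-1.0, -4.4, 0.2]
width: 0.0238
finger_force: 30.0
```

```bash
python3 st.py
```

```text
16.75 s t z yaw Fs Fz Mt grip width
 [[ 1.54900e-01 -4.81700e-01  1.18000e-01 -2.41600e-01 -4.54310e+00
   1.62100e-01  1.00320e+00  3.00007e+01  2.38000e-02]
 [ 1.55100e-01 -4.81700e-01  1.18000e-01 -2.41500e-01 -4.90980e+00
  -2.24100e-01  1.01520e+00  3.00006e+01  2.36000e-02]
 [ 1.55100e-01 -4.81700e-01  1.18000e-01 -2.41500e-01 -4.56170e+00
   1.22300e-01  1.00830e+00  3.00007e+01  2.40000e-02]]
```

Call:
arm_command:
  plan:
    - {"spin":0,"slide":[0,-0.002,0],"grip":1}
    - {"spin":0,"slide":[0,-0.002,0],"grip":1}
    - {"spin":0,"slide":[0,-0.002,0],"grip":1}
    - {"spin":0,"slide":[0,-0.002,0],"grip":1}
    - {"spin":0,"slide":[0,-0.001,0],"grip":1}
    - {"spin":0,"slide":[0,-0.001,0],"grip":1}
    - {"spin":0,"slide":[0,-0.001,0],"grip":1}
    - {"spin":0,"slide":[0,-0.001,0],"grip":1}

```text
time: 17.8
tool_pos: [0.5061, 0.0413, 0.118]
ee_rot: [3.141, 0.0, -0.242]
wrist_force: [-0.0, -5.8, -0.1]
width: 0.0238
finger_force: 30.0
```

```bash
python3 st.py
```

```text
17.9 s t z yaw Fs Fz Mt grip width
 [[ 1.60800e-01 -4.81600e-01  1.18000e-01 -2.41600e-01 -5.68100e+00
  -8.22000e-02  1.06750e+00  3.00008e+01  2.38000e-02]
 [ 1.60900e-01 -4.81700e-01  1.18000e-01 -2.41500e-01 -4.65060e+00
  -3.02000e-02  1.04840e+00  3.00008e+01  2.43000e-02]
 [ 1.60900e-01 -4.81600e-01  1.18000e-01 -2.41500e-01 -4.86830e+00
  -3.04400e-01  1.04190e+00  3.00008e+01  2.36000e-02]]
```

The moment levelled off, so the paddle may be tipping. I'll measure the roll from the blue flange and check the handle for tilt.

```bash
cat > chk.py <<'E'
from st import *
ci=camera_info('wrist')
b,m=blobs(im,(105,120,50),(130,255,255),60)
for q in b:
    l,t,w,hh=q[3:7]
    cols=np.where(m[t:t+hh].any(0))[0]
    # far flange (image top): its widest row
    seg=m[t:t+hh,l:l+w]; r=np.argmax(seg.sum(1)>0); rows=[(np.where(x>0)[0]) for x in seg]; k=max(range(hh),key=lambda i: np.ptp(rows[i]) if len(rows[i]) else 0)
    A=onz(ci,l+rows[k][0],t+k,.064)[:2]; B=onz(ci,l+rows[k][-1],t+k,.064)[:2]
    print('blue',q,'s ends',A@ux,B@ux,'mid',(A+B)@ux/2,'t',A@uy)
w3=cv2.imread('pics/w3.png')[:,:,::-1]
for n,i in(('w3',w3),('now',im)):
    d=i[225:300].max(2)<45
    for r in(5,20,40,60):
        c=np.where(d[r,240:335])[0]+240; print(n,225+r,c.min() if len(c) else None,c.max() if len(c) else None,len(c))
E
python3 chk.py
```

```text
18.05 s t z yaw Fs Fz Mt grip width
 [[ 1.60900e-01 -4.81700e-01  1.18000e-01 -2.41500e-01 -4.79010e+00
  -8.13500e-01  1.06080e+00  3.00008e+01  2.38000e-02]
 [ 1.60900e-01 -4.81700e-01  1.18000e-01 -2.41500e-01 -4.86210e+00
  -6.14000e-02  1.08760e+00  3.00008e+01  2.42000e-02]
 [ 1.60900e-01 -4.81700e-01  1.17900e-01 -2.41500e-01 -4.50590e+00
   3.63100e-01  1.06170e+00  3.00008e+01  2.35000e-02]]
blue (np.int32(1392), np.float64(221.7), np.float64(187.8), np.int32(173), np.int32(177), np.int32(99), np.int32(21)) s ends 0.24122518592444414 0.17205173054573766 mid 0.2066384582350909 t -0.5230332131544784
blue (np.int32(60), np.float64(188.0), np.float64(287.0), np.int32(184), np.int32(280), np.int32(8), np.int32(12)) s ends 0.2410814064264431 0.23561642833805954 mid 0.2383489173822513 t -0.439344980655004
w3 230 268 301 34
w3 245 265 306 42
w3 265 261 309 49
w3 285 257 313 57
now 230 269 301 33
now 245 265 305 41
now 265 261 309 49
now 285 258 313 56
```

There's no tilt, and the roll is in step with the paddle. I'll go on in small steps.

Call:
arm_command:
  plan:
    - {"spin":0,"slide":[0,-0.001,0],"grip":1}
    - {"spin":0,"slide":[0,-0.001,0],"grip":1}
    - {"spin":0,"slide":[0,-0.001,0],"grip":1}
    - {"spin":0,"slide":[0,-0.001,0],"grip":1}
    - {"spin":0,"slide":[0,-0.001,0],"grip":1}
    - {"spin":0,"slide":[0,-0.001,0],"grip":1}

```text
time: 18.85
tool_pos: [0.5069, 0.0441, 0.118]
ee_rot: [3.141, -0.0, -0.242]
wrist_force: [-0.8, -5.3, 0.0]
width: 0.0238
finger_force: 30.0
```

```bash
python3 chk.py | grep -v -e w3
```

```text
18.95 s t z yaw Fs Fz Mt grip width
 [[ 1.63800e-01 -4.81700e-01  1.18000e-01 -2.41700e-01 -5.33200e+00
   4.07000e-02  1.12740e+00  3.00008e+01  2.38000e-02]
 [ 1.63800e-01 -4.81700e-01  1.18000e-01 -2.41600e-01 -4.98140e+00
   3.30400e-01  1.14460e+00  3.00009e+01  2.41000e-02]
 [ 1.63800e-01 -4.81700e-01  1.18000e-01 -2.41600e-01 -5.10140e+00
   3.85200e-01  1.09740e+00  3.00009e+01  2.38000e-02]]
blue (np.int32(1389), np.float64(222.1), np.float64(187.8), np.int32(173), np.int32(177), np.int32(99), np.int32(21)) s ends 0.2441239035987626 0.17495323066026072 mid 0.2095385671295117 t -0.5230586821011304
blue (np.int32(62), np.float64(187.9), np.float64(287.0), np.int32(184), np.int32(280), np.int32(8), np.int32(12)) s ends 0.24390142462224945 0.23844254149081687 mid 0.24117198305653315 t -0.44024691242081976
now 230 269 301 33
now 245 265 305 41
now 265 261 309 49
now 285 257 313 57
```

Call:
arm_command:
  plan:
    - {"spin":0,"slide":[0,-0.001,0],"grip":1}
    - {"spin":0,"slide":[0,-0.001,0],"grip":1}
    - {"spin":0,"slide":[0,-0.001,0],"grip":1}
    - {"spin":0,"slide":[0,-0.001,0],"grip":1}
    - {"spin":0,"slide":[0,-0.001,0],"grip":1}
    - {"spin":0,"slide":[0,-0.001,0],"grip":1}

```text
time: 19.75
tool_pos: [0.5076, 0.0471, 0.118]
ee_rot: [3.141, -0.0, -0.242]
wrist_force: [-1.8, -4.7, 0.2]
width: 0.0239
finger_force: 30.0
```

```bash
cat >> chk.py <<'E'
for q in blobs(im,(0,150,80),(6,255,255),30)[0]:
    A=onz(ci,q[1],q[2],.085)[:2]; print('red',q,'s,t',A@ux,A@uy)
E
python3 chk.py | grep -v -e w3 -e now
```

```text
19.85 s t z yaw Fs Fz Mt grip width
 [[ 1.66800e-01 -4.81700e-01  1.18000e-01 -2.41600e-01 -5.03510e+00
   2.07300e-01  1.17560e+00  3.00007e+01  2.39000e-02]
 [ 1.66800e-01 -4.81700e-01  1.18000e-01 -2.41600e-01 -5.60300e+00
   2.10000e-03  1.08900e+00  3.00007e+01  2.40000e-02]
 [ 1.66800e-01 -4.81700e-01  1.18000e-01 -2.41600e-01 -5.38320e+00
   4.86000e-01  1.09510e+00  3.00007e+01  2.37000e-02]]
blue (np.int32(1389), np.float64(221.8), np.float64(187.8), np.int32(173), np.int32(177), np.int32(100), np.int32(21)) s ends 0.2473389533629324 0.17726730676488053 mid 0.2123031300639065 t -0.5209142946300753
red (np.int32(336), np.float64(231.4), np.float64(159.7), np.int32(212), np.int32(155), np.int32(40), np.int32(11)) s,t 0.20135861726956997 -0.5420518037262763
```

Call:
arm_command:
  plan:
    - {"spin":0,"slide":[0,-0.001,0],"grip":1}
    - {"spin":0,"slide":[0,-0.001,0],"grip":1}
    - {"spin":0,"slide":[0,-0.001,0],"grip":1}
    - {"spin":0,"slide":[0,0,0],"grip":1}

```text
time: 20.4
tool_pos: [0.5079, 0.0485, 0.118]
ee_rot: [3.141, -0.0, -0.242]
wrist_force: [-1.9, -5.2, 0.2]
width: 0.0239
finger_force: 30.0
```

```bash
python3 chk.py | grep -v -e w3 -e now
```

```text
20.5 s t z yaw Fs Fz Mt grip width
 [[ 1.68200e-01 -4.81700e-01  1.18000e-01 -2.41600e-01 -5.51920e+00
   2.18300e-01  1.17120e+00  3.00007e+01  2.39000e-02]
 [ 1.68200e-01 -4.81700e-01  1.18000e-01 -2.41700e-01 -5.07760e+00
  -8.80000e-03  1.13380e+00  3.00006e+01  2.39000e-02]
 [ 1.68300e-01 -4.81700e-01  1.18000e-01 -2.41600e-01 -6.10790e+00
  -6.35000e-01  1.09590e+00  3.00007e+01  2.38000e-02]]
blue (np.int32(1390), np.float64(221.6), np.float64(187.8), np.int32(173), np.int32(177), np.int32(99), np.int32(21)) s ends 0.24854835488865018 0.17937436955954392 mid 0.21396136222409706 t -0.523068360269054
red (np.int32(333), np.float64(233.5), np.float64(159.7), np.int32(214), np.int32(155), np.int32(40), np.int32(11)) s,t 0.20148312781573513 -0.5420556686157703
```

Call:
arm_command:
  plan:
    - {"spin":0,"slide":[0,-0.001,0],"grip":1}
    - {"spin":0,"slide":[0,-0.001,0],"grip":1}
    - {"spin":0,"slide":[0,-0.001,0],"grip":1}
    - {"spin":0,"slide":[0,-0.001,0],"grip":1}

```text
time: 21.05
tool_pos: [0.5084, 0.0503, 0.118]
ee_rot: [3.141, -0.0, -0.242]
wrist_force: [-0.7, -5.9, 0.5]
width: 0.0244
finger_force: 30.0
```

```bash
python3 chk.py | grep -v -e w3 -e now
```

```text
21.15 s t z yaw Fs Fz Mt grip width
 [[ 1.70100e-01 -4.81700e-01  1.18000e-01 -2.41700e-01 -5.85160e+00
   4.92100e-01  1.22490e+00  3.00007e+01  2.44000e-02]
 [ 1.70200e-01 -4.81700e-01  1.18000e-01 -2.41700e-01 -5.01070e+00
   1.76000e-02  1.22370e+00  3.00008e+01  2.40000e-02]
 [ 1.70200e-01 -4.81700e-01  1.18000e-01 -2.41700e-01 -5.60450e+00
   8.91900e-01  1.17400e+00  3.00008e+01  2.37000e-02]]
blue (np.int32(1391), np.float64(221.6), np.float64(187.9), np.int32(173), np.int32(177), np.int32(99), np.int32(21)) s ends 0.25045113415319836 0.18128033757651735 mid 0.21586573586485786 t -0.5230751870671295
blue (np.int32(61), np.float64(188.0), np.float64(287.0), np.int32(184), np.int32(280), np.int32(8), np.int32(12)) s ends 0.25031428985792886 0.24485047269317745 mid 0.24758238127555315 t -0.43938950495656465
red (np.int32(336), np.float64(236.5), np.float64(159.7), np.int32(217), np.int32(155), np.int32(41), np.int32(11)) s,t 0.20152904168738445 -0.5420594040575659
```

Call:
arm_command:
  plan:
    - {"spin":0,"slide":[0,-0.001,0],"grip":1}
    - {"spin":0,"slide":[0,-0.001,0],"grip":1}
    - {"spin":0,"slide":[0,-0.001,0],"grip":1}
    - {"spin":0,"slide":[0,-0.001,0],"grip":1}

```text
time: 21.7
tool_pos: [0.5088, 0.0522, 0.118]
ee_rot: [3.141, 0.0, -0.242]
wrist_force: [-1.3, -5.4, 0.3]
width: 0.0241
finger_force: 30.0
```

```bash
python3 chk.py | grep -v -e w3 -e now
```

```text
21.8 s t z yaw Fs Fz Mt grip width
 [[ 1.72000e-01 -4.81700e-01  1.18000e-01 -2.41700e-01 -5.58040e+00
   3.47800e-01  1.26400e+00  3.00008e+01  2.41000e-02]
 [ 1.72100e-01 -4.81700e-01  1.18000e-01 -2.41700e-01 -5.05280e+00
   4.00600e-01  1.25320e+00  3.00008e+01  2.38000e-02]
 [ 1.72100e-01 -4.81700e-01  1.18000e-01 -2.41700e-01 -5.55050e+00
   1.04700e-01  1.28810e+00  3.00008e+01  2.40000e-02]]
blue (np.int32(1393), np.float64(221.6), np.float64(187.8), np.int32(173), np.int32(177), np.int32(99), np.int32(21)) s ends 0.25234857882400175 0.18318107394673758 mid 0.21776482638536968 t -0.5230828814032956
blue (np.int32(62), np.float64(187.9), np.float64(287.0), np.int32(184), np.int32(280), np.int32(8), np.int32(12)) s ends 0.25213443404939945 0.2466766466271829 mid 0.24940554033829115 t -0.4402724330925877
red (np.int32(337), np.float64(239.5), np.float64(159.7), np.int32(220), np.int32(155), np.int32(41), np.int32(11)) s,t 0.20156902290999934 -0.542063105977332
```

Call:
arm_command:
  plan:
    - {"spin":0,"slide":[0,-0.001,0],"grip":1}
    - {"spin":0,"slide":[0,-0.001,0],"grip":1}
    - {"spin":0,"slide":[0,-0.001,0],"grip":1}
    - {"spin":0,"slide":[0,0,0],"grip":1}

```text
time: 22.35
tool_pos: [0.5092, 0.0536, 0.118]
ee_rot: [3.141, -0.0, -0.242]
wrist_force: [-1.2, -5.5, 0.7]
width: 0.0239
finger_force: 30.0
```

```bash
python3 chk.py | grep -v -e w3 -e now
```

```text
22.45 s t z yaw Fs Fz Mt grip width
 [[ 1.73500e-01 -4.81700e-01  1.18000e-01 -2.41700e-01 -5.66260e+00
   7.36900e-01  1.21990e+00  3.00008e+01  2.39000e-02]
 [ 1.73500e-01 -4.81700e-01  1.18000e-01 -2.41700e-01 -5.60900e+00
   6.24200e-01  1.23860e+00  3.00009e+01  2.39000e-02]
 [ 1.73500e-01 -4.81700e-01  1.18000e-01 -2.41700e-01 -5.70600e+00
   5.35100e-01  1.26740e+00  3.00008e+01  2.40000e-02]]
blue (np.int32(1387), np.float64(221.4), np.float64(187.9), np.int32(173), np.int32(177), np.int32(99), np.int32(21)) s ends 0.2537713549010628 0.1846056552937899 mid 0.21918850509742632 t -0.5230894784238478
blue (np.int32(60), np.float64(188.0), np.float64(287.0), np.int32(184), np.int32(280), np.int32(8), np.int32(12)) s ends 0.25363969059286917 0.2481767811576318 mid 0.25090823587525046 t -0.43940830987560253
red (np.int32(343), np.float64(242.0), np.float64(159.6), np.int32(222), np.int32(155), np.int32(41), np.int32(11)) s,t 0.20143956742884972 -0.5421273931063342
```

Call:
arm_command:
  plan:
    - {"spin":0,"slide":[0,-0.001,0],"grip":1}
    - {"spin":0,"slide":[0,-0.001,0],"grip":1}
    - {"spin":0,"slide":[0,-0.001,0],"grip":1}
    - {"spin":0,"slide":[0,0,0],"grip":1}

```text
time: 23.0
tool_pos: [0.5095, 0.055, 0.118]
ee_rot: [3.14, -0.0, -0.242]
wrist_force: [-1.5, -6.0, 0.2]
width: 0.0235
finger_force: 30.0
```

```bash
python3 chk.py | grep -v -e w3 -e now
```

```text
23.1 s t z yaw Fs Fz Mt grip width
 [[ 1.75000e-01 -4.81700e-01  1.18000e-01 -2.41700e-01 -6.14980e+00
   2.42600e-01  1.25550e+00  3.00008e+01  2.35000e-02]
 [ 1.74900e-01 -4.81700e-01  1.18000e-01 -2.41700e-01 -5.55450e+00
   1.07780e+00  1.30620e+00  3.00009e+01  2.39000e-02]
 [ 1.75000e-01 -4.81700e-01  1.18000e-01 -2.41700e-01 -5.94420e+00
   1.59100e-01  1.30790e+00  3.00009e+01  2.37000e-02]]
blue (np.int32(1394), np.float64(221.5), np.float64(187.9), np.int32(173), np.int32(177), np.int32(100), np.int32(21)) s ends 0.25541071354085304 0.1853511588108153 mid 0.22038093617583415 t -0.5209486896496796
blue (np.int32(60), np.float64(187.9), np.float64(287.0), np.int32(184), np.int32(280), np.int32(8), np.int32(12)) s ends 0.2549842997509399 0.24952726395424688 mid 0.2522557818525934 t -0.4402884681433909
red (np.int32(342), np.float64(244.2), np.float64(159.7), np.int32(224), np.int32(155), np.int32(41), np.int32(11)) s,t 0.2015023476729871 -0.5420686496032823
```

Call:
arm_command:
  plan:
    - {"spin":0,"slide":[0,-0.001,0],"grip":1}
    - {"spin":0,"slide":[0,-0.001,0],"grip":1}
    - {"spin":0,"slide":[0,-0.001,0],"grip":1}
    - {"spin":0,"slide":[0,0,0],"grip":1}

```text
time: 23.65
tool_pos: [0.5099, 0.0564, 0.118]
ee_rot: [3.14, -0.0, -0.242]
wrist_force: [-1.7, -5.5, 0.4]
width: 0.0243
finger_force: 30.0
```

```bash
python3 chk.py | grep -v -e w3 -e now
```

```text
23.75 s t z yaw Fs Fz Mt grip width
 [[ 1.76400e-01 -4.81700e-01  1.18000e-01 -2.41800e-01 -5.72950e+00
   3.71400e-01  1.33150e+00  3.00010e+01  2.43000e-02]
 [ 1.76400e-01 -4.81700e-01  1.18000e-01 -2.41700e-01 -5.52860e+00
   6.41900e-01  1.30840e+00  3.00010e+01  2.38000e-02]
 [ 1.76400e-01 -4.81700e-01  1.18000e-01 -2.41700e-01 -5.47960e+00
  -7.20000e-02  1.26700e+00  3.00009e+01  2.41000e-02]]
blue (np.int32(1394), np.float64(221.4), np.float64(187.9), np.int32(173), np.int32(177), np.int32(99), np.int32(21)) s ends 0.2566252030569454 0.18746304939559447 mid 0.2220441262262699 t -0.5231004460008023
blue (np.int32(61), np.float64(188.0), np.float64(287.0), np.int32(184), np.int32(280), np.int32(8), np.int32(12)) s ends 0.2564967977898898 0.2510346139500816 mid 0.2537657058699857 t -0.43942217590622684
red (np.int32(343), np.float64(246.3), np.float64(159.7), np.int32(227), np.int32(155), np.int32(41), np.int32(12)) s,t 0.20163260520838386 -0.5420708283622986
```

Call:
arm_command:
  plan:
    - {"spin":0,"slide":[0,-0.001,0],"grip":1}
    - {"spin":0,"slide":[0,-0.001,0],"grip":1}
    - {"spin":0,"slide":[0,-0.001,0],"grip":1}
    - {"spin":0,"slide":[0,0,0],"grip":1}

```text
time: 24.3
tool_pos: [0.5102, 0.0582, 0.118]
ee_rot: [3.141, 0.0, -0.242]
wrist_force: [-1.6, -5.6, 0.9]
width: 0.0237
finger_force: 30.0
```

```bash
python3 chk.py | grep -v -e w3 -e now
```

```text
24.4 s t z yaw Fs Fz Mt grip width
 [[ 1.78200e-01 -4.81700e-01  1.18000e-01 -2.41700e-01 -5.85390e+00
   9.05700e-01  1.19110e+00  3.00008e+01  2.37000e-02]
 [ 1.78200e-01 -4.81700e-01  1.18000e-01 -2.41700e-01 -5.61670e+00
   8.89100e-01  1.19780e+00  3.00008e+01  2.36000e-02]
 [ 1.78200e-01 -4.81700e-01  1.18000e-01 -2.41700e-01 -6.40560e+00
   3.32000e-01  1.18070e+00  3.00007e+01  2.39000e-02]]
blue (np.int32(1375), np.float64(221.2), np.float64(188.0), np.int32(173), np.int32(177), np.int32(99), np.int32(21)) s ends 0.25842969322892356 0.18926228144496357 mid 0.22384598733694355 t -0.523067558076262
red (np.int32(347), np.float64(251.7), np.float64(168.1), np.int32(232), np.int32(157), np.int32(39), np.int32(23)) s,t 0.2002224038515729 -0.5368394097490901
```

The far catch snapped inward: its t went from -0.542 to -0.537 and the moment dropped. I'll push one more small step so the hidden one closes too, then check from the scene camera.

Call:
arm_command:
  plan:
    - {"spin":0,"slide":[0,-0.001,0],"grip":1}
    - {"spin":0,"slide":[0,0,0],"grip":1}
    - {"spin":0,"slide":[0,0,0],"grip":1}

```text
time: 24.82
tool_pos: [0.5104, 0.0584, 0.118]
ee_rot: [3.141, 0.0, -0.242]
wrist_force: [-2.0, -5.3, -0.1]
width: 0.0241
finger_force: 30.0
```

```bash
python3 chk.py | grep -v -e w3 -e now
python3 - <<'E'
from h import *
s=snapshot('scene'); cv2.imwrite('pics/s2.png',s[:,:,::-1])
a=cv2.imread('pics/s2.png')[160:280,180:400]; b=cv2.imread('pics/last.png')[130:340,150:350]
a=cv2.resize(a,(700,382),interpolation=2); cv2.imwrite('pics/s2c.png',a)
E
```

```text
24.925 s t z yaw Fs Fz Mt grip width
 [[ 1.78500e-01 -4.81700e-01  1.18000e-01 -2.41700e-01 -5.65870e+00
  -1.37000e-01  1.28450e+00  3.00009e+01  2.41000e-02]
 [ 1.78400e-01 -4.81700e-01  1.18000e-01 -2.41800e-01 -6.71350e+00
   1.01100e-01  1.28320e+00  3.00009e+01  2.39000e-02]
 [ 1.78400e-01 -4.81700e-01  1.18000e-01 -2.41700e-01 -6.16460e+00
   7.17800e-01  1.28590e+00  3.00009e+01  2.38000e-02]]
blue (np.int32(1375), np.float64(221.3), np.float64(188.0), np.int32(173), np.int32(177), np.int32(99), np.int32(21)) s ends 0.2586909580046619 0.18953626414811073 mid 0.2241136110763863 t -0.523075958245501
red (np.int32(354), np.float64(252.2), np.float64(168.0), np.int32(233), np.int32(157), np.int32(38), np.int32(22)) s,t 0.20018916845918544 -0.536902551283766
```

View pics/s2c.png

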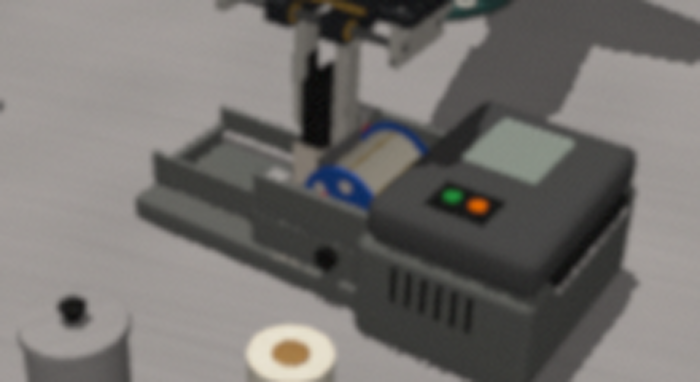

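Call:
arm_command:
  plan:
    - {"spin":0,"slide":[0,0.001,0],"grip":1}
    - {"spin":0,"slide":[0,0.001,0],"grip":1}
    - {"spin":0,"slide":[0,0.001,0],"grip":1}
    - {"spin":0,"slide":[0,0.001,0],"grip":1}
    - {"spin":0,"slide":[0,0.001,0],"grip":1}
    - {"spin":0,"slide":[0,0.001,0],"grip":1}

```text
time: 25.78
tool_pos: [0.5095, 0.0562, 0.1177]
ee_rot: [-3.141, 0.001, -0.241]
wrist_force: [-1.1, -1.8, -1.8]
width: 0.0238
finger_force: 30.0
```

```bash
python3 chk.py | grep -v -e w3 -e now
python3 - <<'E'
from h import *
s=snapshot('top'); cv2.imwrite('pics/t2.png',s[:,:,::-1])
print(blobs(s[200:270,220:340].copy(),(0,120,70),(8,255,255),2)[0])
E
```

```text
25.875 s t z yaw Fs Fz Mt grip width
 [[ 1.76100e-01 -4.81400e-01  1.17700e-01 -2.41400e-01 -1.98010e+00
  -1.79690e+00  3.59100e-01  2.99998e+01  2.38000e-02]
 [ 1.76100e-01 -4.81400e-01  1.17700e-01 -2.41400e-01 -2.53780e+00
  -1.62810e+00  3.38400e-01  2.99998e+01  2.41000e-02]
 [ 1.76100e-01 -4.81400e-01  1.17800e-01 -2.41500e-01 -1.69110e+00
  -2.23510e+00  3.35800e-01  2.99999e+01  2.41000e-02]]
blue (np.int32(1405), np.float64(221.0), np.float64(187.4), np.int32(173), np.int32(177), np.int32(99), np.int32(21)) s ends 0.25627054607191163 0.18720008514118425 mid 0.22173531560654794 t -0.5235223511416071
blue (np.int32(65), np.float64(187.7), np.float64(286.7), np.int32(184), np.int32(280), np.int32(8), np.int32(12)) s ends 0.25621069279239334 0.2507471338825315 mid 0.2534789133374624 t -0.43914430535737936
red (np.int32(338), np.float64(248.5), np.float64(167.8), np.int32(230), np.int32(157), np.int32(37), np.int32(22)) s,t 0.20013935666765317 -0.5367937930097012
[(np.int32(17), np.float64(53.5), np.float64(48.7), np.int32(50), np.int32(47), np.int32(7), np.int32(5))]
```

Call:
arm_command:
  plan:
    - {"spin":0,"slide":[0,0.001,0],"grip":1}
    - {"spin":0,"slide":[0,0.001,0],"grip":1}
    - {"spin":0,"slide":[0,0.001,0],"grip":1}
    - {"spin":0,"slide":[0,0,0],"grip":1}

```text
time: 26.48
tool_pos: [0.5095, 0.0546, 0.1181]
ee_rot: [-3.141, -0.0, -0.242]
wrist_force: [0.2, 0.2, -1.0]
width: 0.024
finger_force: 30.0
```

```bash
python3 chk.py | grep -v -e w3 -e now
python3 - <<'E'
from tray import *
s=snapshot('top'); cv2.imwrite('pics/t3.png',s[:,:,::-1])
print(blobs(s[200:270,220:340].copy(),(0,120,70),(8,255,255),2)[0])
s=cv2.imread('pics/top0.png')[:,:,::-1]
print(blobs(s[200:270,220:340].copy(),(0,120,70),(8,255,255),2)[0])
s=cv2.imread('pics/w1.png')[:,:,::-1].copy()
h=1.33; ux=np.array([np.cos(h),np.sin(h)]); uy=np.array([-ux[1],ux[0]])
for q in blobs(s,(0,150,80),(6,255,255),30)[0]:
    A=onz(ci,q[1],q[2],.085)[:2]; print('w1 red',q,A@ux,A@uy)
E
```

```text
26.575 s t z yaw Fs Fz Mt grip width
 [[ 1.74600e-01 -4.81800e-01  1.18100e-01 -2.41600e-01  2.51000e-01
  -1.01500e+00 -8.57000e-02  2.99995e+01  2.40000e-02]
 [ 1.74500e-01 -4.81800e-01  1.18100e-01 -2.41600e-01 -6.77000e-02
  -1.09380e+00 -4.15000e-02  2.99995e+01  2.38000e-02]
 [ 1.74500e-01 -4.81700e-01  1.18000e-01 -2.41500e-01 -4.10000e-02
  -2.20590e+00 -2.34000e-02  2.99995e+01  2.40000e-02]]
blue (np.int32(1388), np.float64(219.3), np.float64(188.0), np.int32(171), np.int32(177), np.int32(99), np.int32(21)) s ends 0.25626099211183906 0.18706050026738508 mid 0.2216607461896121 t -0.5230995988661236
red (np.int32(340), np.float64(246.3), np.float64(168.3), np.int32(227), np.int32(158), np.int32(38), np.int32(22)) s,t 0.19998526440648426 -0.5367613167393588
[(np.int32(18), np.float64(53.6), np.float64(48.7), np.int32(50), np.int32(47), np.int32(7), np.int32(5))]
[(np.int32(19), np.float64(61.8), np.float64(15.1), np.int32(58), np.int32(14), np.int32(9), np.int32(3)), (np.int32(15), np.float64(53.4), np.float64(48.8), np.int32(50), np.int32(47), np.int32(7), np.int32(5))]
w1 red (np.int32(132), np.float64(177.3), np.float64(135.5), np.int32(166), np.int32(130), np.int32(26), np.int32(12)) 0.1981373464826986 -0.5345073919052798
w1 red (np.int32(226), np.float64(548.1), np.float64(147.4), np.int32(534), np.int32(143), np.int32(26), np.int32(10)) -0.18765896291129064 -0.5211514712925164
w1 red (np.int32(242), np.float64(541.5), np.float64(170.5), np.int32(526), np.int32(164), np.int32(29), np.int32(14)) -0.1862484728622339 -0.49706924865263213
w1 red (np.int32(257), np.float64(190.6), np.float64(226.3), np.int32(176), np.int32(219), np.int32(31), np.int32(15)) 0.19313912704888653 -0.43578253928480465
```

Force is zero and the roll stays put at s=0.2217, so both catches are shut. I'll retreat, lift and carry the paddle back.

Call:
arm_command:
  plan:
    - {"spin":0,"slide":[0,0.01,0],"grip":1}
    - {"spin":0,"slide":[0,0.02,0],"grip":1}
    - {"spin":0,"slide":[0,0.03,0],"grip":1}
    - {"spin":0,"slide":[0,0.02,0],"grip":1}
    - {"spin":0,"slide":[0,0,-0.03],"grip":1}
    - {"spin":0,"slide":[0,0,-0.05],"grip":1}
    - {"spin":0,"slide":[0,0,0],"grip":1}

```text
time: 27.55
tool_pos: [0.5018, 0.0156, 0.1614]
ee_rot: [-3.14, -0.007, -0.242]
wrist_force: [0.4, -0.1, -2.0]
width: 0.0237
finger_force: 30.0
```

```bash
python3 chk.py | grep -v -e w3 -e now
```

```text
27.65 s t z yaw Fs Fz Mt grip width
 [[ 1.34800e-01 -4.83600e-01  1.61400e-01 -2.41500e-01 -1.55000e-02
  -1.97350e+00 -3.06000e-02  2.99995e+01  2.37000e-02]
 [ 1.34700e-01 -4.82600e-01  1.59600e-01 -2.41400e-01 -1.30200e-01
  -1.77540e+00 -3.30000e-02  2.99995e+01  2.38000e-02]
 [ 1.34600e-01 -4.81800e-01  1.58300e-01 -2.41300e-01  3.04800e-01
  -2.27920e+00 -8.76000e-02  2.99996e+01  2.38000e-02]]
blue (np.int32(873), np.float64(180.6), np.float64(178.4), np.int32(139), np.int32(171), np.int32(87), np.int32(15)) s ends 0.25749990632756276 0.18580843477719938 mid 0.22165417055238107 t -0.5214735305505657
blue (np.int32(702), np.float64(190.5), np.float64(274.6), np.int32(152), np.int32(253), np.int32(79), np.int32(32)) s ends 0.25523219718489915 0.18648303604385574 mid 0.22085761661437744 t -0.44238024157669786
red (np.int32(185), np.float64(200.5), np.float64(163.0), np.int32(186), np.int32(155), np.int32(29), np.int32(16)) s,t 0.1994718284592548 -0.5353273339248134
red (np.int32(276), np.float64(222.3), np.float64(282.1), np.int32(205), np.int32(274), np.int32(30), np.int32(17)) s,t 0.18869045257513165 -0.4356499288790158
```

Call:
arm_command:
  plan:
    - {"spin":0,"slide":[0.025,0.036,0],"grip":1}
    - {"spin":0,"slide":[0.047,0.07,0],"grip":1}
    - {"spin":0,"slide":[0.047,0.07,0],"grip":1}
    - {"spin":0,"slide":[0.047,0.07,0],"grip":1}
    - {"spin":0,"slide":[0.047,0.07,0],"grip":1}
    - {"spin":0,"slide":[0.047,0.07,0],"grip":1}
    - {"spin":0,"slide":[0.047,0.07,0],"grip":1}
    - {"spin":0,"slide":[0.047,0.07,0],"grip":1}
    - {"spin":0,"slide":[0.024,0.033,0],"grip":1}
    - {"spin":0,"slide":[0,0,0],"grip":1}

```text
time: 28.95
tool_pos: [0.6159, -0.3018, 0.1555]
ee_rot: [-3.141, 0.003, -0.243]
wrist_force: [-1.2, 0.4, -1.0]
width: 0.0237
finger_force: 30.0
```

```bash
python3 st.py; python3 -c "
from bench import sensors;o=sensors.get_obs();print(o['tool_pos'],o['ee_rot'])"
```

```text
29.05 s t z yaw Fs Fz Mt grip width
 [[-1.46200e-01 -6.70100e-01  1.55500e-01 -2.43300e-01  7.25000e-02
  -9.73800e-01 -1.31200e-01  2.99994e+01  2.37000e-02]
 [-1.45100e-01 -6.69800e-01  1.56100e-01 -2.42100e-01  5.90300e-01
  -1.40820e+00 -1.03100e-01  2.99996e+01  2.43000e-02]
 [-1.44400e-01 -6.69700e-01  1.56600e-01 -2.41200e-01 -2.84500e-01
  -2.42440e+00 -1.23700e-01  2.99995e+01  2.36000e-02]]
[ 0.61607391 -0.2996578   0.15714891] [-3.14065447e+00  1.77335922e-03 -2.40661135e-01]
```

The roll is still home, with both flanges at s≈0.221. I'll lower the paddle gently.

Call:
arm_command:
  plan:
    - {"spin":0,"slide":[0,0,0.04],"grip":1}
    - {"spin":0,"slide":[0,0,0.04],"grip":1}
    - {"spin":0,"slide":[0,0,0.04],"grip":1}
    - {"spin":0,"slide":[0,0,0.02],"grip":1}
    - {"spin":0,"slide":[0,0,0.004],"grip":1}
    - {"spin":0,"slide":[0,0,0],"grip":1}
    - {"spin":0,"slide":[0,0,0],"grip":1}

```text
time: 29.98
tool_pos: [0.6171, -0.3013, 0.0872]
ee_rot: [3.141, -0.002, -0.242]
wrist_force: [0.3, -0.9, -2.2]
width: 0.0238
finger_force: 30.0
```

```bash
python3 st.py
```

```text
30.075 s t z yaw Fs Fz Mt grip width
 [[-1.45500e-01 -6.71100e-01  8.72000e-02 -2.41600e-01 -7.87400e-01
  -2.17380e+00 -2.44000e-02  2.99995e+01  2.38000e-02]
 [-1.45500e-01 -6.71100e-01  8.72000e-02 -2.41600e-01  1.03780e+00
  -2.12820e+00 -3.97000e-02  2.99994e+01  2.37000e-02]
 [-1.45500e-01 -6.71000e-01  8.70000e-02 -2.41600e-01 -1.42500e-01
  -1.60210e+00 -2.48000e-02  2.99995e+01  2.40000e-02]]
```

Call:
arm_command:
  plan:
    - {"spin":0,"slide":[0,0,0.002],"grip":1}
    - {"spin":0,"slide":[0,0,0.002],"grip":1}
    - {"spin":0,"slide":[0,0,0.002],"grip":1}
    - {"spin":0,"slide":[0,0,0.001],"grip":1}
    - {"spin":0,"slide":[0,0,0],"grip":1}
    - {"spin":0,"slide":[0,0,0],"grip":1}

```text
time: 30.88
tool_pos: [0.6165, -0.3009, 0.0829]
ee_rot: [3.141, -0.0, -0.242]
wrist_force: [-0.4, -0.0, 0.2]
width: 0.0238
finger_force: 30.0
```

```bash
python3 st.py
```

```text
30.975 s t z yaw Fs Fz Mt grip width
 [[-1.45200e-01 -6.70500e-01  8.29000e-02 -2.41500e-01 -1.37700e-01
   1.79100e-01 -1.44400e-01  3.00000e+01  2.38000e-02]
 [-1.45300e-01 -6.70500e-01  8.29000e-02 -2.41600e-01 -5.20200e-01
   1.51210e+00 -1.13500e-01  2.99999e+01  2.38000e-02]
 [-1.45200e-01 -6.70500e-01  8.29000e-02 -2.41500e-01 -1.83000e-01
   1.08150e+00 -1.21500e-01  2.99999e+01  2.41000e-02]]
```

Touchdown: Fz went from -2 to about +1 N. I'll release and rise.

Call:
arm_command:
  plan:
    - {"spin":0,"slide":[0,0,0],"grip":-1}
    - {"spin":0,"slide":[0,0,0],"grip":-1}
    - {"spin":0,"slide":[0,0,0],"grip":-1}
    - {"spin":0,"slide":[0,0,0],"grip":-1}
    - {"spin":0,"slide":[0,0,0],"grip":-1}
    - {"spin":0,"slide":[0,0,0],"grip":-1}
    - {"spin":0,"slide":[0,0,0],"grip":-1}
    - {"spin":0,"slide":[0,0,0],"grip":-1}

```text
time: 32.02
tool_pos: [0.6165, -0.301, 0.0825]
ee_rot: [3.142, -0.0, -0.242]
wrist_force: [0.2, -0.2, 0.7]
width: 0.0938
finger_force: 0.0
```

Call:
arm_command:
  plan:
    - {"spin":0,"slide":[0,0,-0.02],"grip":-1}
    - {"spin":0,"slide":[0,0,-0.04],"grip":-1}
    - {"spin":0,"slide":[0,0,-0.06],"grip":-1}
    - {"spin":0,"slide":[0,0,-0.06],"grip":-1}
    - {"spin":0,"slide":[0,0,-0.06],"grip":-1}
    - {"spin":0,"slide":[0,0,-0.06],"grip":-1}
    - {"spin":0,"slide":[-0.06,-0.04,0],"grip":-1}
    - {"spin":0,"slide":[-0.06,-0.04,0],"grip":-1}
    - {"spin":0,"slide":[0,0,0],"grip":-1}
    - {"spin":0,"slide":[0,0,0],"grip":-1}

```text
time: 33.28
tool_pos: [0.5684, -0.2483, 0.2342]
ee_rot: [3.14, -0.003, -0.242]
wrist_force: [0.6, -0.2, -0.2]
width: 0.0939
finger_force: 0.0
```

```bash
python3 chk.py | grep -v -e w3 -e now
```

```text
33.375 s t z yaw Fs Fz Mt grip width
 [[-0.1056 -0.6112  0.2342 -0.2416 -0.0906 -0.1648 -0.096   0.      0.0939]
 [-0.1058 -0.6113  0.2336 -0.2419 -1.4007 -0.5008 -0.0562  0.      0.0944]
 [-0.1059 -0.6113  0.2331 -0.2421 -0.28   -0.1047 -0.0277  0.      0.094 ]]
blue (np.int32(451), np.float64(19.3), np.float64(278.7), np.int32(0), np.int32(269), np.int32(48), np.int32(22)) s ends 0.23269093659075965 0.17711468051428403 mid 0.20490280855252183 t -0.530957514582636
red (np.int32(110), np.float64(399.0), np.float64(260.1), np.int32(391), np.int32(256), np.int32(15), np.int32(10)) s,t -0.22962331522876767 -0.5513577623830511
red (np.int32(44), np.float64(12.6), np.float64(272.0), np.int32(8), np.int32(269), np.int32(10), np.int32(7)) s,t 0.19780056332762447 -0.5375848740316685
```

View pics/last.png

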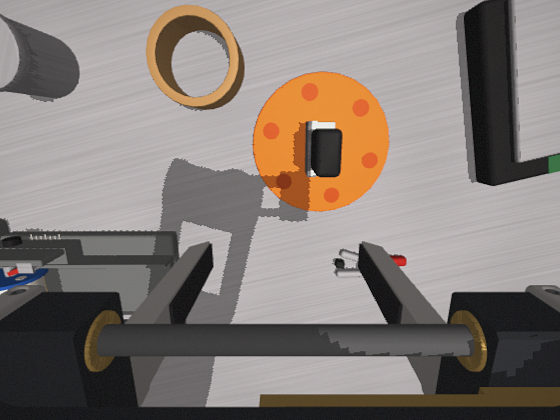

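The paddle stands upright at (322,150), near the middle of the trivet, and the gripper is clear. One last check of the roll from the top camera, then I hand in.

```bash
python3 - <<'E'
from h import *
s=snapshot('top'); ci=camera_info('top'); cv2.imwrite('pics/t4.png',s[:,:,::-1])
h=1.33; ux=np.array([np.cos(h),np.sin(h)]); uy=np.array([-ux[1],ux[0]])
im0=cv2.imread('pics/top0.png')[:,:,::-1].copy()
for i in(im0,s):
    for nm,lo,hi in(('red',(0,120,70),(8,255,255)),('blue',(105,90,40),(130,255,255))):
        for q in blobs(i[200:270,220:340].copy(),lo,hi,6)[0]:
            A=onz(ci,q[1]+220,q[2]+200,.064)[:2]; print(nm,[float(x) for x in q],np.round([A@ux,A@uy],4))
    print()
E
```

```text
red [19.0, 61.8, 15.1, 58.0, 14.0, 9.0, 3.0] [ 0.1987 -0.538 ]
red [15.0, 53.4, 48.8, 50.0, 47.0, 7.0, 5.0] [ 0.1978 -0.4329]
blue [17.0, 96.9, 26.7, 89.0, 25.0, 16.0, 6.0] [ 0.0875 -0.53  ]
blue [32.0, 87.9, 53.2, 78.0, 50.0, 20.0, 7.0] [ 0.0947 -0.4457]

red [14.0, 63.0, 14.6, 59.0, 13.0, 8.0, 4.0] [ 0.1956 -0.5404]
red [18.0, 53.1, 48.6, 50.0, 46.0, 7.0, 6.0] [ 0.1988 -0.4332]
blue [9.0, 49.0, 14.9, 45.0, 14.0, 9.0, 2.0] [ 0.2364 -0.529 ]
blue [12.0, 62.1, 18.2, 58.0, 17.0, 8.0, 4.0] [ 0.1955 -0.529 ]
blue [15.0, 42.5, 41.8, 39.0, 40.0, 8.0, 4.0] [ 0.2347 -0.4451]
blue [16.0, 52.9, 44.3, 48.0, 43.0, 10.0, 4.0] [ 0.2027 -0.4456]
```

The roll is home at s≈0.22, square on its rails, with both catches shut.

```bash
python3 -c "
from bench import ticket
print(ticket.close_job())"
```

```text
the job is handed in; nothing more can be done
None
```

The label roll is home and stays there by itself with both red catches shut, the push read about 6 N on average (limit 12 N), and the paddle stands released on the trivet; I handed the job in at about 33 s of the allowed 58 s.

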